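Free the stuck battery pack through the charger's release slot

TASK

The battery pack is latched in its charger and its own button is broken. Take the loose aluminium rod out of the wooden block, feel along inside the narrow slot on top of the charger for the hidden sprung latch tab and press it gently with the rod until the pack springs forward, never loading the charger with more than 25 N; then stand the rod back in its hole and let go. Do not touch the pack, and leave everything else where it is.

Things in the scene. Friction and masses are not known exactly. Their poses are not given: they have to be found in the camera images.
- dock: Battery charger, grey and black plastic, fixed to the table; 210 mm long (its x); the bay is 120 mm and the rear housing 192 mm wide (its y). Origin on the table plane; x points from the open pack bay (-x) to the tall rear housing, z up. The housing covers x = +12 to +90 mm and its flat top is 72 mm above the table. The pack slides out along -x until it meets a low lip.
- slot (a point): Centre of the mouth of the slot in the housing's flat top, 54 mm along dock +x from the dock's origin, 72 mm above the table; axes as the dock's. The slot is 15 mm wide (x) and 76 mm long (y), through a 10 mm thick roof; soft black dust lips under it hide the inside and offer no resistance.
- ledge (a point): Inside the housing, 39 mm below the slot's centre: level of a stiff flat ledge (gives 1 mm per 10 N) under the whole slot, broken by one gap 14 mm wide along y. The gap's centre lies anywhere within 26 mm of this point along dock y, not measured. The rod stops on the ledge unless it is wholly over the gap (centre within about 2 mm of the gap's).
- tab_level (a point): 42 mm below the slot's centre: rest height of the top of the sprung latch tab, which fills the gap in the ledge (not its y place). Pushed straight down it yields under about 3 to 9 N; the pack is let go when it is about 6 mm down (48 mm below the mouth), and it stops hard at 10 mm (52 mm below). It rises again when the rod leaves.
- pack_mid (a point): Centre of the main block of the black battery pack (90 x 96 x 42 mm, 0.35 kg) in the charger's bay; same axes as the dock. Latched, it is 35 mm along dock -x from the dock's origin and 31 mm above the table; once let go, a spring slides it about 26 mm further along dock -x.
- rod_mid (a point): Centre of the aluminium rod, a plain round rod 10 mm in diameter and 150 mm long, 32 g, standing upright and loose in the block's hole; its z runs along the rod, up. Best held about 40 mm above this point, so that the lower 100 mm stay free.
- rod_tip (a point): Centre of the rod's lower end (a 2 mm chamfer around it), 75 mm below its centre.
- stand_hole (a point): Centre of the mouth of the hole in the top of the dark wooden block (56 x 56 x 52 mm, fixed to the table): 13 mm in diameter, 42 mm deep, with a 3 mm chamfer; the mouth is 52 mm above the table, and the rod stands on the hole's bottom 10 mm above the table.
- can: Bystander: drink can, 66 mm diameter, 115 mm tall; origin under its centre.
- cube_a: Bystander: dark wooden cube of 45 mm; origin under its centre.
- cube_b: Bystander: light wooden cube of 45 mm with a brass pin 50 mm tall on top; origin under its centre.
- marker: Bystander: marker pen lying down, 130 mm long, 14 mm thick; origin below its middle.
- tape: Bystander: roll of black tape lying flat, 80 mm diameter, 20 mm high; origin under its centre.
Things that resemble listed ones, but are neither listed nor needed, are in the scene too. What is shaped like the part that bears pack_mid but red or turquoise is not meant.

How it is judged:
By the outcome, as a careful person would: the job done as asked, in the order asked, and still so for the second after the job is handed in, with the robot touching nothing.
It also fails if it takes over 72 s, if anything falls off the work surface, if the arm or the gripper's body presses on something with over 40 N, if the wrist force passes 120 N, or if a joint passes its speed limit or range.

ROBOT

A 6-joint arm with a two-finger parallel gripper is mounted at the origin on the work surface. World frame = base frame: x ahead of the robot, y to its left, z up, the work surface at z = 0. Lengths are in m, angles in degrees, forces in N, time in s.
With the tool pointing down it reaches from about 0.375 to 0.975 m from the base axis. Payload 3.8 kg.
Tool frame: the origin (TCP) lies at the very end of the fingers, on their centre line; the grasp point (between the pads) lies manip.tcp_to_grasp behind it (manip.tcp_to_grasp is the distance from the TCP to the grasp point, in m); z points along the fingers, y is the line along which they close (so a half turn about z gives the same grasp; the last joint's range is limited). The gripper opens to 88 mm and grips with 3 to 60 N. Pads are 18 mm wide; open, the fingers measure 123 mm over their backs; the gripper's body (75 mm by 187 mm) begins 45 mm behind the grasp point.
Start: joints at [66.182, 15.12, 91.902, -0, 72.978, -2.114], TCP at [0.25, 0.627, 0.239] pointing down, gripper open.
Joint ranges: [-150.88, 150.88], [-54.13, 125.18], [17.81, 147.31], [-75.09, 255.09], [0, 152.58], [-146.25, 146.25]. Speed limits (degrees/s): [147.25, 147.25, 180, 180, 180, 180].

INTERFACE

Orientations are given as a 3x3 rotation matrix whose columns are the frame's x, y, z axes.
In Python, from station import manip gives the robot as it stands.
- The arm moves only by the tool jog_arm, never from a script. Its argument "increments" is a list that holds one entry, the list of rows, each a list of 5 numbers: the closure, from 0 (fully open) to 1 (shut), then the shift along the world's x, y, z in mm, then the turn about the world's z in rad. In form: [[[claw, dx, dy, dz, roll], ...]]. A call has 1 to 8 rows; each row shifts and turns the commanded pose from where the row before left it; what a row does not reach is not made up. A row lasts 1/10 s, in which the tool goes at most 50 mm and 8.59 degrees, less where a joint would pass 70% of its speed; a pose out of reach is approached as far as the arm can. A call with a gripper value outside its range is refused whole. The fingers move at their own pace and stop on an object; "newtons" is the grip in N (left out, the last holds). Time passes only in rows, so rows that do not move let the fingers close. It gives the time, the measured TCP pose, the force, the opening and the grip force at its end, in the units of the state.
- manip.get_state(): the state, without advancing time (a new reading comes with each control period).
- manip.snapshot(name): name is "scene" or "side" or "wrist"; returns a dict with "frame" (480x640x3 uint8, red, green, blue), "camera_matrix" (3x3 intrinsics, pixels), "k1" (the pictures are not rectified: a ray, as slopes to the right and down, at radius r is drawn at 1 + k1 r^2 times it, then the intrinsics apply), "origin" and "rotation" of the camera in the world; the wrist camera has in their place "mount" (4x4, takes a point from camera to tool coordinates, whose origin is the TCP and whose axes are the flange's). Camera axes: x right, y down, z forward; pixel columns grow to the right and rows downward; lengths in m; the calibration is good to about 2 mm. A picture is of the moment at which its call begins: read the wrist's pose just before it. There is no depth.
- manip.close_job(): hands the job in; it is judged then, once.
The state is a dict: "t": time; "joint_pos": joint angles; "joint_vel": joint speeds; "joint_efforts": joint torques, N m; "ee_pos": TCP position; "orientation": TCP orientation; "force": force on the tool from outside, world axes, zero at the start; "ft_torque": the same for the moment, N m; "width": finger opening in m; "grasp_force": force on a finger pad.
Only numpy, scipy, OpenCV 4.12 (cv2) and the standard library are available. Lean on these libraries where they do the work, as an engineer would, in place of code of your own. Each camera call takes 0.05 s, during which the arm holds its last target. There are 200 camera calls.

## Working session

There is one attempt and no reset: what is moved stays moved. The work goes in short steps, Python scripts to look and compute and a tool call to move; the robot and the scene stay as the last step left them, time stands still between calls to the robot, and variables do not carry over. Pictures are saved under pics/ and viewed, at most 10 in all, crops included, and the job is handed in when it is done.

Besides the shell and the picture viewer there is one more tool, called after ">>>" as name(argument=value, ...) on one line, values as JSON. jog_arm: Moves the arm, as the interface text tells. Its arguments: {"type":"object","properties":{"increments":{"type":"array","items":{"type":"array","items":{"type":"array","items":{"type":"number"}}}},"newtons":{"type":"number"}},"required":["increments"]}

```bash
mkdir -p pics
cat > h.py <<'E'
import numpy as np, cv2, pickle
from station import manip
def snap(name):
    st=manip.get_state(); s=manip.snapshot(name); s=dict(s)
    if name=="wrist":
        M=np.array(s["mount"]); R=np.array(st["orientation"]); p=np.array(st["ee_pos"])
        s["rotation"]=R@M[:3,:3]; s["origin"]=R@M[:3,3]+p
    return s
def save(s,fn): 
    cv2.imwrite("pics/"+fn+".png",cv2.cvtColor(s["frame"],cv2.COLOR_RGB2BGR)); pickle.dump(s,open("pics/"+fn+".pkl","wb"))
def load(fn): return pickle.load(open("pics/"+fn+".pkl","rb"))
def ray(s,u,v):
    K=np.array(s["camera_matrix"]); d=np.array([(u-K[0,2])/K[0,0],(v-K[1,2])/K[1,1]]); x=d.copy()
    for _ in range(20): x=d/(1+s["k1"]*(x@x))
    r=np.array(s["rotation"])@np.array([x[0],x[1],1]); return np.array(s["origin"]),r
def atz(s,u,v,z):
    o,r=ray(s,u,v); return o+r*(z-o[2])/r[2]
def proj(s,P):
    c=np.array(s["rotation"]).T@(np.array(P)-np.array(s["origin"])); x=c[:2]/c[2]; x=x*(1+s["k1"]*(x@x))
    K=np.array(s["camera_matrix"]); return np.array([K[0,0]*x[0]+K[0,2],K[1,1]*x[1]+K[1,2]])
E
python3 - <<'E'
from h import *
for n in("scene","side","wrist"): s=snap(n); save(s,n+"0"); print(n,s["origin"],s["k1"])
st=manip.get_state(); print(st["t"],st["ee_pos"],st["orientation"],st["width"],manip.tcp_to_grasp)
E
```

```text
scene [ 1.107568   -0.87969803  0.98129834] -0.08407356603682706
side [-0.11776528 -0.80111895  0.68837023] 0.01614886787058303
wrist [0.18225989 0.65421329 0.38379322] 0.020715836336424383
0.15 [0.24940452 0.62663339 0.23769809] [[-9.29108872e-01  3.69805661e-01 -6.91052608e-04]
 [ 3.69806303e-01  9.29107505e-01 -1.59449601e-03]
 [ 5.24085138e-05 -1.73701600e-03 -9.99998490e-01]] 0.08790191405446687 0.0187
```

View pics/scene0.png

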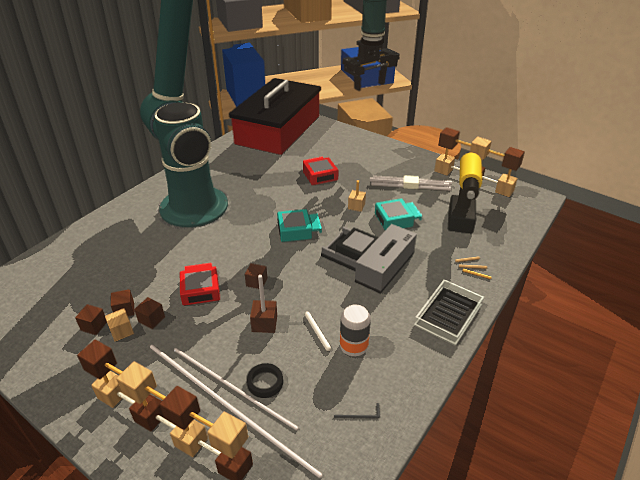

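View pics/side0.png

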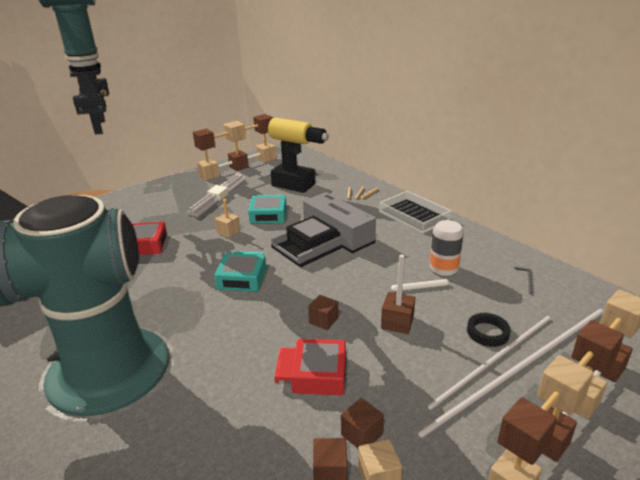

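The scene view shows the charger at about (370,257) with its slot near (396,243), and the block with the rod at (263,310). In the side view the charger is at (325,228) and the block at (398,310). I'll enlarge both.

Run:
```python
from h import *
for n,(u,v) in {"scene0":(235,215),"side0":(265,185)}.items():
    im=cv2.imread(f"pics/{n}.png")[v:v+148,u:u+198]; cv2.imwrite(f"pics/{n}c.png",cv2.resize(im,None,fx=4,fy=4,interpolation=cv2.INTER_CUBIC))
```

```text
(no output)
```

View pics/scene0c.png

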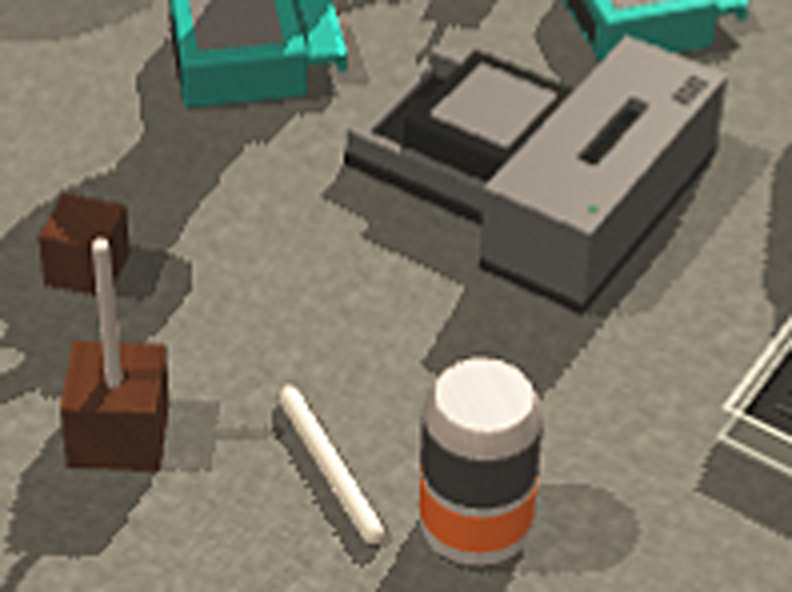

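View pics/side0c.png

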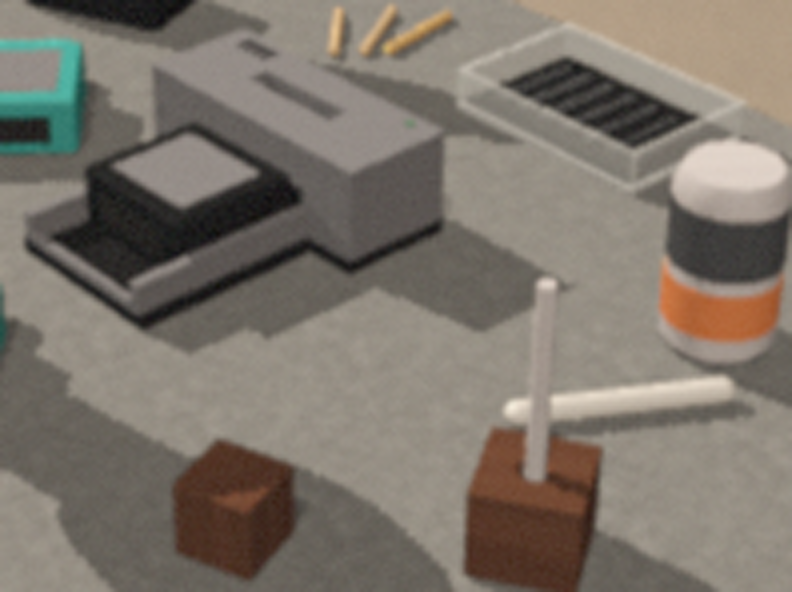

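```bash
cat > m.py <<'E'
from h import *
A=load("scene0");B=load("side0")
def a(x,y): return 235+(x+.5)/4-.5,215+(y+.5)/4-.5
def b(x,y): return 265+(x+.5)/4-.5,185+(y+.5)/4-.5
def tri(p,q):
    (o1,r1),(o2,r2)=ray(A,*p),ray(B,*q); t=np.linalg.lstsq(np.c_[r1,-r2],o2-o1,rcond=None)[0]
    return (o1+r1*t[0]+o2+r2*t[1])/2
E
python3 - <<'E'
from m import *
np.set_printoptions(precision=4,suppress=True)
print("slot",atz(A,*a(614,131),.072),atz(B,*b(298,96),.072),tri(a(614,131),b(298,96)))
for p in [(487,190),(593,233),(723,80),(628,38)]: print("A",atz(A,*a(*p),.072))
for p in [(350,172),(440,130),(250,30),(155,70)]: print("B",atz(B,*b(*p),.072))
print("slotend",atz(A,*a(639,103),.072),atz(A,*a(590,160),.072),atz(B,*b(258,76),.072),atz(B,*b(336,114),.072))
print("rodtop",atz(A,*a(100,243),.16),atz(B,*b(546,284),.16),tri(a(100,243),b(546,284)))
print("hole",atz(A,*a(113,383),.052),atz(B,*b(535,478),.052))
for p in [(77,341),(168,346),(165,410),(63,403)]: print("blkA",atz(A,*a(*p),.052))
E
```

```text
slot [0.6362 0.102  0.072 ] [0.6312 0.0947 0.072 ] [0.6359 0.1019 0.0694]
A [0.5989 0.0041 0.072 ]
A [0.6745 0.0084 0.072 ]
A [0.6701 0.1919 0.072 ]
A [0.5944 0.1952 0.072 ]
B [0.5927 0.0014 0.072 ]
B [0.668  0.0043 0.072 ]
B [0.6677 0.1878 0.072 ]
B [0.5846 0.1825 0.072 ]
slotend [0.6354 0.1371 0.072 ] [0.6379 0.0675 0.072 ] [0.6295 0.1324 0.072 ] [0.6336 0.0611 0.072 ]
rodtop [ 0.495  -0.2449  0.16  ] [ 0.4914 -0.2495  0.16  ] [ 0.4945 -0.2454  0.1581]
hole [ 0.4989 -0.2496  0.052 ] [ 0.4876 -0.254   0.052 ]
blkA [ 0.459  -0.2358  0.052 ]
blkA [ 0.5064 -0.207   0.052 ]
blkA [ 0.5375 -0.2484  0.052 ]
blkA [ 0.4853 -0.279   0.052 ]
```

Run:
```python
from h import *
np.set_printoptions(precision=4,suppress=True)
W=load("wrist0"); print(W["mount"],W["camera_matrix"],np.array(W["rotation"])); st=manip.get_state(); t=np.array(st["ee_pos"])
for n,P in {"slot":[.634,.099,.072],"rodtop":[.494,-.247,.16],"hole":[.494,-.247,.052]}.items():
    o,r=ray(W,320,240); 
    for z in (.24,.30):
        # TCP xy such that P on axis
        d=np.array(P)-r*((z+W["origin"][2]-t[2])-P[2])/-r[2]*1
        c=d; tc=c-(W["origin"]-t); print(n,z,"TCP for centred:",tc)
```

```text
[[ 0.0003 -0.9587 -0.2844  0.0725]
 [ 1.      0.0003  0.0001  0.0006]
 [-0.     -0.2844  0.9587 -0.1463]
 [ 0.      0.      0.      1.    ]] [[393.4023   0.     322.9108]
 [  0.     393.4023 233.5574]
 [  0.       0.       1.    ]] [[ 0.3694  0.8911  0.2635]
 [ 0.9293 -0.3537 -0.1068]
 [-0.002   0.2843 -0.9587]]
slot 0.24 TCP for centred: [0.6105 0.1107 0.24  ]
slot 0.3 TCP for centred: [0.5932 0.1183 0.3   ]
rodtop 0.24 TCP for centred: [ 0.4959 -0.2463  0.24  ]
rodtop 0.3 TCP for centred: [ 0.4786 -0.2388  0.3   ]
hole 0.24 TCP for centred: [ 0.4647 -0.2328  0.24  ]
hole 0.3 TCP for centred: [ 0.4474 -0.2252  0.3   ]
```

Run:
```python
from h import *
A=load("scene0");B=load("side0");print(atz(A,462,226,0),atz(B,293,185,0),atz(A,471,170,.2),atz(A,357,205,0), atz(A,405,185,0))
(o1,r1),(o2,r2)=ray(A,471,157),ray(B,292,130); t=np.linalg.lstsq(np.c_[r1,-r2],o2-o1,rcond=None)[0]; print(o1+r1*t[0])
```

```text
[0.73125582 0.39556836 0.        ] [0.71151371 0.41112134 0.        ] [0.72597669 0.38599399 0.2       ] [0.41653429 0.30310007 0.        ] [0.48580686 0.49179188 0.        ]
[0.70692728 0.42418656 0.21644497]
```

>>> jog_arm(increments=[[[0,15,-32,4,0],[0,22,-34,4,0],[0,22,-34,4,0],[0,22,-34,4,0],[0,22,-34,4,0],[0,22,-34,0,0],[0,22,-34,0,0],[0,22,-34,0,0]]])

```text
t: 0.95
ee_pos: [0.4191, 0.3556, 0.2586]
orientation: [[-0.929, 0.37, -0.0], [0.37, 0.929, -0.0], [-0.0, -0.0, -1.0]]
force: [0.1, -0.1, -0.3]
width: 0.0881
grasp_force: 0.0
```

>>> jog_arm(increments=[[[0,26,-34,-2,0],[0,27,-34,-2,0],[0,27,-35,-3,0],[0,27,-35,-3,0],[0,27,-35,-3,0],[0,27,-35,-3,0],[0,26,-34,-2,0],[0,0,0,0,0]]])

```text
t: 1.75
ee_pos: [0.6078, 0.1108, 0.2397]
orientation: [[-0.927, 0.374, -0.0], [0.374, 0.927, -0.002], [-0.001, -0.002, -1.0]]
force: [0.2, 0.8, -0.4]
width: 0.0879
grasp_force: 0.0
```

Run:
```python
from h import *
s=snap("wrist"); save(s,"wslot"); print(manip.get_state()["ee_pos"],manip.get_state()["joint_vel"], proj(s,[.634,.099,.072]))
```

```text
[0.60638202 0.11294678 0.23980525] [ 2.74636298 -1.35405494  1.24192221  1.37833254  0.76644038  0.70219696] [321.10713375 242.81541934]
```

View pics/wslot.png

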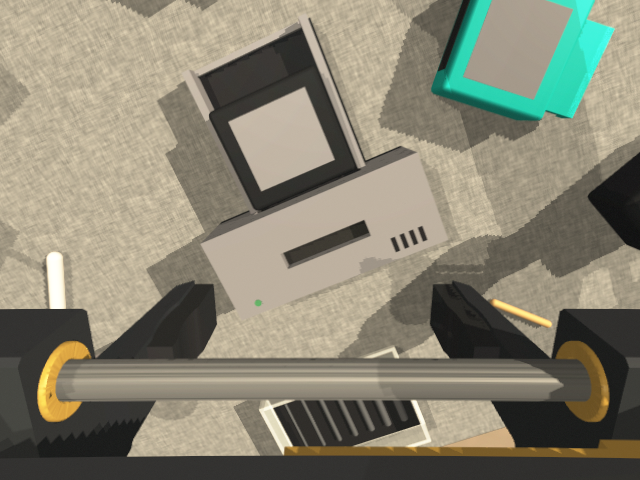

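The wrist view shows the charger with its slot centred at about (327,244), the pack above it at (282,138), and the housing's top corners at (203,242), (416,152) and (245,320). The arm was still settling, so I'll repeat the picture and measure the slot with sub-pixel code.

Run:
```python
from h import *
np.set_printoptions(precision=4,suppress=True)
for k in range(3): s=snap("wrist")
save(s,"wslot2"); st=manip.get_state(); print(st["ee_pos"],np.abs(st["joint_vel"]).max())
g=cv2.cvtColor(s["frame"],cv2.COLOR_RGB2GRAY)
for th in (80,100,120):
    n,l,stt,c=cv2.connectedComponentsWithStats((g<th).astype(np.uint8))
    k=[i for i in range(1,n) if np.hypot(*(c[i]-[327,244]))<12 and stt[i][4]>200]
    if not k: print(th,"none");continue
    cn=cv2.findContours((l==k[0]).astype(np.uint8),cv2.RETR_EXTERNAL,cv2.CHAIN_APPROX_NONE)[0][0]
    W=np.array([atz(s,*p[0],.072)[:2] for p in cn],np.float32)*1000
    print(th,stt[k[0]],c[k[0]],cv2.minAreaRect(W))
for p in [(203,242),(416,152),(245,320)]: print(atz(s,*p,.072))
z=cv2.resize(s["frame"][200:290,260:395],None,fx=5.5,fy=5.5,interpolation=cv2.INTER_CUBIC); cv2.imwrite("pics/wslot2c.png",z[:,:,::-1])
```

```text
[0.6049 0.1159 0.2404] 0.8599202845481753
80 [ 280  226   84   44 1116] [321.9704 247.3996] ((635.509521484375, 102.32444763183594), (11.709397315979004, 72.44596099853516), 1.0757219791412354)
100 [ 280  226   85   47 1345] [322.5442 248.229 ] ((636.5867309570312, 101.68583679199219), (14.413890838623047, 74.69312286376953), 1.217077612876892)
120 [ 279  226   86   47 1438] [322.2364 248.7239] ((636.537109375, 101.68601989746094), (14.662596702575684, 74.6705551147461), 1.1089063882827759)
[0.594  0.0122 0.072 ]
[0.5894 0.2007 0.072 ]
[0.6732 0.0142 0.072 ]
```

View pics/wslot2c.png

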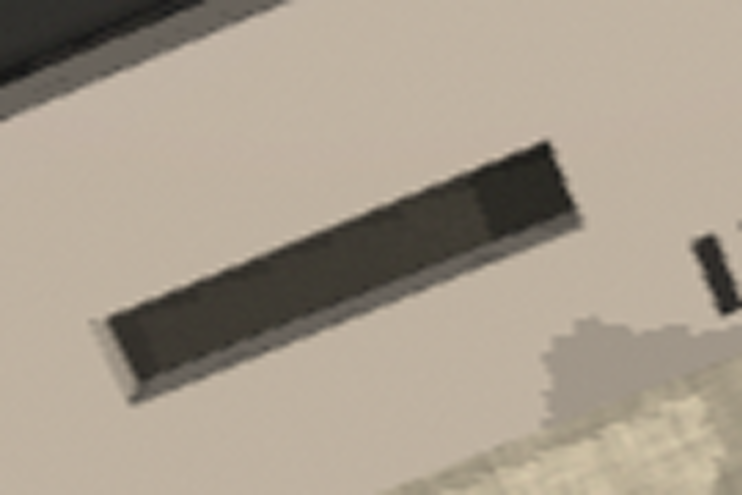

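The crop shows the slot mouth with corners at crop pixels (93,320), (549,141), (581,222) and (132,405), including a lit end wall.

Run:
```python
from h import *
np.set_printoptions(precision=4,suppress=True)
s=load("wslot2")
P=[atz(s,260+(x+.5)/5.5-.5,200+(y+.5)/5.5-.5,.072)[:2] for x,y in [(93,320),(549,141),(581,222),(132,405)]]
print(P,np.mean(P,0),[np.linalg.norm(P[i]-P[i-1]) for i in range(4)])
d=(P[1]+P[2]-P[0]-P[3])/2; print("yaw",np.degrees(np.arctan2(-d[0],d[1])))
st=manip.get_state(); print(st["ee_pos"],st["t"],st["force"])
```

```text
[array([0.6297, 0.0637]), array([0.6288, 0.139 ]), array([0.6426, 0.1391]), array([0.6448, 0.0637])] [0.6365 0.1014] [np.float64(0.015173188352921205), np.float64(0.0752782571211273), np.float64(0.013799174997075466), np.float64(0.07540588180735487)]
yaw 1.140588482304908
[0.6049 0.1159 0.2404] 1.95 [-0.8417  0.6461 -0.9754]
```

The slot centre is at about (0.6365, 0.1014) with a yaw of about 1.3°. Its size comes out at 75 x 14.5 mm, and the scene camera agrees. Next I'll go above the rod.

>>> jog_arm(increments=[[[0,-8,-20,2,0],[0,-14,-38,3,0],[0,-14,-38,3,0],[0,-14,-38,3,0],[0,-14,-38,3,0],[0,-14,-38,2,0],[0,-14,-38,0,0],[0,-14,-38,0,0]]])

```text
t: 2.75
ee_pos: [0.4989, -0.1704, 0.2573]
orientation: [[-0.93, 0.367, 0.001], [0.367, 0.93, -0.0], [-0.001, 0.0, -1.0]]
force: [1.0, 0.5, -0.6]
width: 0.0881
grasp_force: 0.0
```

>>> jog_arm(increments=[[[0,-14,-38,0,0],[0,-8,-22,0,0],[0,0,0,0,0],[0,0,0,0,0],[0,0,0,0,0]]])

```text
t: 3.25
ee_pos: [0.4781, -0.2291, 0.2568]
orientation: [[-0.93, 0.368, 0.0], [0.368, 0.93, 0.001], [-0.0, 0.001, -1.0]]
force: [0.7, -0.2, -0.4]
width: 0.0884
grasp_force: 0.0
```

Run:
```python
from h import *
s=snap("wrist"); save(s,"wrod"); st=manip.get_state(); print(st["ee_pos"],np.abs(st["joint_vel"]).max(), proj(s,[.494,-.247,.16]),proj(s,[.494,-.247,.052]))
```

```text
[ 0.47814331 -0.22918044  0.25677536] 0.2199525033609086 [305.52871214 265.25160799] [310.39961305 222.94059004]
```

View pics/wrod.png

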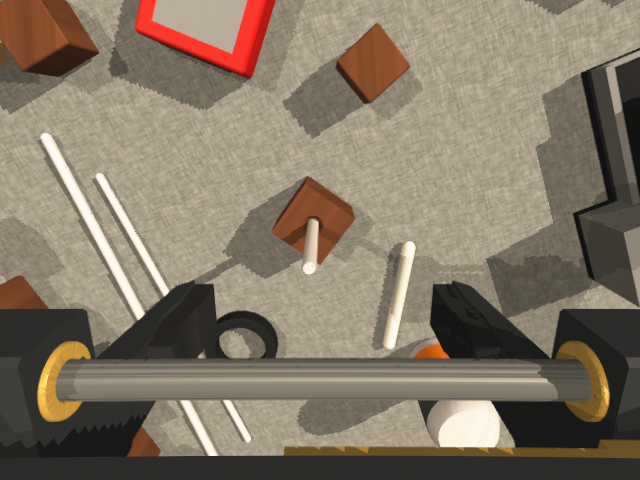

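The wrist view shows the rod's top end at about (310,268). It enters the block's hole near (314,222), and the block's top is centred near (313,220).

Run:
```python
from h import *
np.set_printoptions(precision=4,suppress=True)
s=load("wrod"); print("top",atz(s,310,267.5,.16),"hole",atz(s,314,221,.052))
P=[atz(s,*p,.052)[:2] for p in [(310,177),(355,216),(321,264),(272,230)]]; print(P,np.mean(P,0))
```

```text
top [ 0.4966 -0.2449  0.16  ] hole [ 0.4935 -0.2432  0.052 ]
[array([ 0.4546, -0.2314]), array([ 0.503 , -0.2064]), array([ 0.5352, -0.2528]), array([ 0.4872, -0.2827])] [ 0.495  -0.2433]
```

>>> jog_arm(increments=[[[0,9,-8,0,0],[0,9,-7,0,0],[0,0,0,-20,0],[0,0,0,-40,0],[0,0,0,-40,0],[0,0,0,-30,0],[0,0,0,-20,0],[0,0,0,0,0]]])

```text
t: 4.1
ee_pos: [0.4938, -0.2446, 0.1027]
orientation: [[-0.929, 0.37, -0.006], [0.37, 0.929, 0.004], [0.007, 0.001, -1.0]]
force: [-0.0, 0.9, 0.0]
width: 0.0883
grasp_force: 0.0
```

Run:
```python
from h import *
s=snap("wrist"); save(s,"wrod2"); st=manip.get_state(); print(st["ee_pos"],np.abs(st["joint_vel"]).max(), proj(s,[.496,-.2445,.16]))
```

```text
[ 0.49513456 -0.24542807  0.10494799] 2.34230890392232 [324.33655666 403.4147098 ]
```

View pics/wrod2.png

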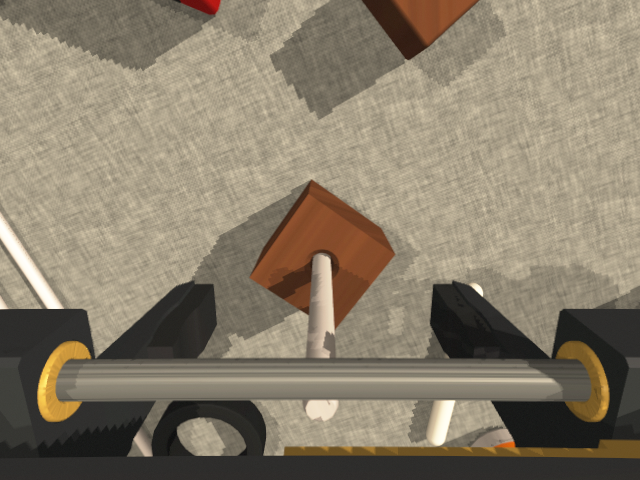

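The rod stands between the open fingers: its top is at (320,408) and it enters the hole at (323,258). Now to grip it.

>>> jog_arm(increments=[[[1,0,0,0,0],[1,0,0,0,0],[1,0,0,0,0],[1,0,0,0,0],[1,0,0,0,0],[1,0,0,0,0],[1,0,0,0,0],[1,0,0,0,0]]], newtons=35)

```text
t: 4.95
ee_pos: [0.4955, -0.2458, 0.1067]
orientation: [[-0.929, 0.37, -0.0], [0.37, 0.929, 0.0], [0.0, 0.0, -1.0]]
force: [-0.8, 0.1, -0.1]
width: 0.0262
grasp_force: 0.0
```

Run:
```python
from h import *
np.set_printoptions(precision=4,suppress=True)
s=load("wrod2"); print(atz(s,320,408,.16),atz(s,323,258,.052)); P=[atz(s,*p,.052)[:2] for p in [(313,180),(395,252),(250,275)]]; print(P,(P[1]+P[2])/2)
st=manip.get_state(); print(st["t"],st["ee_pos"],st["width"],st["grasp_force"],st["force"],st["ft_torque"])
```

```text
[ 0.4969 -0.2461  0.16  ] [ 0.4932 -0.2436  0.052 ]
[array([ 0.4527, -0.233 ]), array([ 0.5042, -0.207 ]), array([ 0.4877, -0.2837])] [ 0.4959 -0.2454]
4.95 [ 0.4955 -0.2458  0.1067] 0.026192996390397863 0.0 [-0.838   0.0878 -0.1268] [-0.0443 -0.0071  0.0261]
```

>>> jog_arm(increments=[[[1,0,0,0,0],[1,0,0,0,0],[1,0,0,0,0],[1,0,0,0,0],[1,0,0,0,0]]])

```text
t: 5.45
ee_pos: [0.4955, -0.2458, 0.1066]
orientation: [[-0.929, 0.37, -0.0], [0.37, 0.929, 0.0], [0.0, 0.0, -1.0]]
force: [-0.5, -0.1, -0.4]
width: 0.009
grasp_force: 35.0
```

>>> jog_arm(increments=[[[1,0,0,8,0],[1,0,0,18,0],[1,0,0,22,0],[1,0,0,22,0],[1,0,0,22,0],[1,0,0,18,0],[1,0,0,10,0],[1,0,0,0,0]]])

```text
t: 6.25
ee_pos: [0.4967, -0.2464, 0.2289]
orientation: [[-0.929, 0.37, 0.003], [0.37, 0.929, -0.002], [-0.004, -0.001, -1.0]]
force: [-0.2, -0.2, -0.4]
width: 0.0094
grasp_force: 35.0
```

>>> jog_arm(increments=[[[1,6,15,0,0],[1,12,30,0,0],[1,14,35,0,0],[1,14,35,0,0],[1,14,35,0,0],[1,14,35,0,0],[1,14,35,0,0],[1,14,35,0,0]]])

```text
t: 7.05
ee_pos: [0.5969, 0.0119, 0.2248]
orientation: [[-0.929, 0.369, -0.003], [0.369, 0.929, 0.0], [0.003, -0.001, -1.0]]
force: [-0.1, -0.7, -0.1]
width: 0.0089
grasp_force: 35.0
```

>>> jog_arm(increments=[[[1,14,35,0,0],[1,12,30,0,0],[1,9,18,0,0],[1,4,9,0,0],[1,0,0,0,0],[1,0,0,0,0],[1,0,0,0,0],[1,0,0,0,0]]])

```text
t: 7.85
ee_pos: [0.6364, 0.0999, 0.2269]
orientation: [[-0.929, 0.371, 0.0], [0.371, 0.929, -0.0], [-0.0, -0.0, -1.0]]
force: [0.0, 0.5, -0.1]
width: 0.0087
grasp_force: 35.0
```

>>> jog_arm(increments=[[[1,0,0,-10,0],[1,0,0,-16,0],[1,0,0,-12,0],[1,0,0,-6,0],[1,0,0,0,0],[1,0,0,0,0],[1,0,0,0,0],[1,0,0,0,0]]])

```text
t: 8.65
ee_pos: [0.6372, 0.1013, 0.1836]
orientation: [[-0.929, 0.37, 0.001], [0.37, 0.929, 0.0], [-0.001, 0.001, -1.0]]
force: [0.5, 0.6, -0.5]
width: 0.0089
grasp_force: 35.0
```

Run:
```python
from h import *
s=snap("wrist"); save(s,"wtip"); st=manip.get_state(); p=np.array(st["ee_pos"]); print(p,st["force"])
print("pred tip",proj(s,p-[0,0,.0966]),"slot centre",proj(s,[.6365,.1014,.072]),[proj(s,[x,y,.072]) for x,y in [(.6297,.0637),(.6288,.139),(.6426,.1391),(.6448,.0637)]])
z=cv2.resize(s["frame"][190:370,220:460],None,fx=3.3,fy=3.3,interpolation=cv2.INTER_CUBIC); cv2.imwrite("pics/wtipc.png",z[:,:,::-1])
```

```text
[0.63709769 0.10125763 0.18349187] [ 0.26874028  0.99497379 -0.82953935]
pred tip [321.71686971 234.01088942] slot centre [321.63243079 226.87761123] [array([266.86142018, 237.57628231]), array([369.89111261, 196.36905984]), array([376.94240167, 215.06311972]), array([275.70402467, 256.84749775])]
```

View pics/wtipc.png

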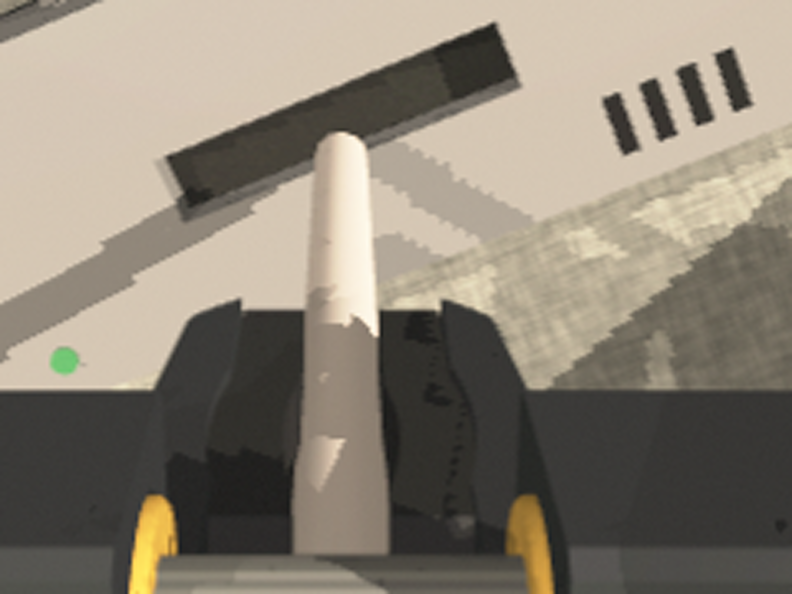

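The crop shows the rod tip's far edge at crop (341,132), with the rod's sides at x = 314 and 369. The slot mouth's corners are at (162,160), (495,22), (521,85) and (186,220), so the tip sits slightly toward the rear edge of the slot.

Run:
```python
from h import *
from scipy.optimize import least_squares
np.set_printoptions(precision=4,suppress=True)
s=load("wtip"); c=lambda x,y:(220+(x+.5)/3.3-.5,190+(y+.5)/3.3-.5)
a=np.linspace(0,2*np.pi,60)
zt=.1835-.0966
def f(q):
    pts=np.array([proj(s,[q[0]+r*np.cos(t),q[1]+r*np.sin(t),zt+h]) for r,h in((.003,0),(.005,.002)) for t in a])
    return np.array([pts[:,1].min()-c(341,132)[1],(pts[:,0].min()+pts[:,0].max())/2-c(341.5,150)[0]])
q=least_squares(f,[.638,.101]).x
P=np.array([atz(s,*c(*p),.072)[:2] for p in [(162,160),(495,22),(521,85),(186,220)]])
m=P.mean(0); d=(P[1]+P[2]-P[0]-P[3]);ey=d/np.linalg.norm(d);ex=np.array([ey[1],-ey[0]])
print("tip",q,"tcp",s["origin"],"slot",m,"yaw",np.degrees(np.arctan2(-ey[0],ey[1])),"slot-tip in dock",(m-q)@ex*1e3,(m-q)@ey*1e3,[np.linalg.norm(P[i]-P[i-1]) for i in range(4)])
```

```text
tip [0.6388 0.1016] tcp [0.5698 0.1286 0.3298] slot [0.6367 0.1018] yaw 1.2969137797380792 slot-tip in dock -2.136841522768069 0.25893238568177135 [np.float64(0.01399414625421008), np.float64(0.07415274374112568), np.float64(0.014273853195300562), np.float64(0.07534649700531725)]
```

>>> jog_arm(increments=[[[1,-0.5,-8,0,0],[1,-0.5,-10,0,0],[1,-0.5,-7.7,0,0],[1,0,0,0,0],[1,0,0,0,0],[1,0,0,0,0]]])

```text
t: 9.3
ee_pos: [0.6351, 0.0754, 0.1827]
orientation: [[-0.929, 0.37, 0.0], [0.37, 0.929, 0.0], [0.0, 0.0, -1.0]]
force: [0.3, -1.0, 0.2]
width: 0.0087
grasp_force: 35.0
```

>>> jog_arm(increments=[[[1,0,0,-3,0],[1,0,0,-5,0],[1,0,0,-5,0],[1,0,0,-4,0],[1,0,0,0,0],[1,0,0,0,0]]])

```text
t: 9.9
ee_pos: [0.635, 0.0755, 0.1654]
orientation: [[-0.929, 0.37, -0.001], [0.37, 0.929, -0.0], [0.001, -0.0, -1.0]]
force: [0.6, -0.2, 0.3]
width: 0.0091
grasp_force: 35.0
```

No contact force with the tip 3 mm into the slot, so I'll go deeper.

>>> jog_arm(increments=[[[1,0,0,-4,0],[1,0,0,-7,0],[1,0,0,-8,0],[1,0,0,-7,0],[1,0,0,-4,0],[1,0,0,0,0],[1,0,0,0,0],[1,0,0,0,0]]])

```text
t: 10.7
ee_pos: [0.6354, 0.0755, 0.1361]
orientation: [[-0.929, 0.37, 0.001], [0.37, 0.929, 0.0], [-0.001, 0.0, -1.0]]
force: [1.1, -1.0, -0.1]
width: 0.0086
grasp_force: 35.0
```

>>> jog_arm(increments=[[[1,0,0,-1,0],[1,0,0,-2,0],[1,0,0,0,0],[1,0,0,0,0],[1,0,0,0,0]]])

```text
t: 11.2
ee_pos: [0.6351, 0.0755, 0.1327]
orientation: [[-0.929, 0.37, -0.0], [0.37, 0.929, 0.0], [0.0, 0.0, -1.0]]
force: [0.1, -0.2, -1.2]
width: 0.0093
grasp_force: 35.0
```

>>> jog_arm(increments=[[[1,0,0,-1,0],[1,0,0,0,0],[1,0,0,0,0],[1,0,0,0,0]]])

```text
t: 11.6
ee_pos: [0.6351, 0.0754, 0.1317]
orientation: [[-0.929, 0.37, 0.0], [0.37, 0.929, -0.0], [-0.0, 0.0, -1.0]]
force: [-0.3, 0.4, -0.4]
width: 0.0088
grasp_force: 35.0
```

>>> jog_arm(increments=[[[1,0,0,-1,0],[1,0,0,0,0],[1,0,0,0,0],[1,0,0,0,0]]])

```text
t: 12.0
ee_pos: [0.6351, 0.0754, 0.1307]
orientation: [[-0.929, 0.37, -0.0], [0.37, 0.929, 0.0], [0.0, 0.0, -1.0]]
force: [0.5, 0.2, 0.3]
width: 0.009
grasp_force: 35.0
```

>>> jog_arm(increments=[[[1,0,0,-1,0],[1,0,0,0,0],[1,0,0,0,0],[1,0,0,0,0]]])

```text
t: 12.4
ee_pos: [0.6351, 0.0754, 0.1297]
orientation: [[-0.929, 0.37, -0.0], [0.37, 0.929, 0.0], [0.0, -0.0, -1.0]]
force: [0.1, 0.2, -0.5]
width: 0.0092
grasp_force: 35.0
```

>>> jog_arm(increments=[[[1,0,0,-0.5,0],[1,0,0,0,0],[1,0,0,0,0],[1,0,0,0,0]]])

```text
t: 12.8
ee_pos: [0.6352, 0.0755, 0.1295]
orientation: [[-0.929, 0.37, 0.0], [0.37, 0.929, 0.0], [-0.0, 0.0, -1.0]]
force: [-0.2, -0.5, 1.7]
width: 0.0088
grasp_force: 35.0
```

>>> jog_arm(increments=[[[1,0,0,-0.5,0],[1,0,0,0,0],[1,0,0,0,0],[1,0,0,0,0]]])

```text
t: 13.2
ee_pos: [0.6354, 0.0755, 0.1291]
orientation: [[-0.929, 0.37, 0.001], [0.37, 0.929, 0.0], [-0.001, 0.0, -1.0]]
force: [-1.2, -0.6, 5.0]
width: 0.0087
grasp_force: 35.0
```

>>> jog_arm(increments=[[[1,0,0,-0.5,0],[1,0,0,0,0],[1,0,0,0,0],[1,0,0,0,0]]])

```text
t: 13.6
ee_pos: [0.6355, 0.0755, 0.129]
orientation: [[-0.929, 0.37, 0.001], [0.37, 0.929, 0.0], [-0.001, 0.0, -1.0]]
force: [-1.4, -0.0, 6.5]
width: 0.009
grasp_force: 35.0
```

The ledge is felt at TCP z = 0.1296, as expected. Next I probe along y in 3 mm steps.

>>> jog_arm(increments=[[[1,0,0,3,0],[1,-0.07,3,0,0],[1,0,0,0,0],[1,0,0,-3,0],[1,0,0,0,0],[1,0,0,0,0],[1,0,0,0,0]]])

```text
t: 14.3
ee_pos: [0.6354, 0.0786, 0.129]
orientation: [[-0.929, 0.37, 0.001], [0.37, 0.929, 0.0], [-0.001, 0.0, -1.0]]
force: [-2.1, -0.5, 5.5]
width: 0.009
grasp_force: 35.0
```

>>> jog_arm(increments=[[[1,0,0,3,0],[1,-0.07,3,0,0],[1,0,0,0,0],[1,0,0,-3,0],[1,0,0,0,0],[1,0,0,0,0],[1,0,0,0,0]]])

```text
t: 15.0
ee_pos: [0.6354, 0.0816, 0.1291]
orientation: [[-0.929, 0.37, 0.001], [0.37, 0.929, 0.0], [-0.001, 0.001, -1.0]]
force: [-0.5, -0.5, 4.5]
width: 0.0093
grasp_force: 35.0
```

>>> jog_arm(increments=[[[1,0,0,3,0],[1,-0.07,3,0,0],[1,0,0,0,0],[1,0,0,-3,0],[1,0,0,0,0],[1,0,0,0,0],[1,0,0,0,0]]])

```text
t: 15.7
ee_pos: [0.6353, 0.0846, 0.1291]
orientation: [[-0.929, 0.37, 0.001], [0.37, 0.929, 0.0], [-0.001, 0.001, -1.0]]
force: [-1.2, 0.0, 5.8]
width: 0.0091
grasp_force: 35.0
```

>>> jog_arm(increments=[[[1,0,0,3,0],[1,-0.07,3,0,0],[1,0,0,0,0],[1,0,0,-3,0],[1,0,0,0,0],[1,0,0,0,0],[1,0,0,0,0]]])

```text
t: 16.4
ee_pos: [0.6353, 0.0876, 0.1291]
orientation: [[-0.929, 0.37, 0.001], [0.37, 0.929, 0.0], [-0.001, 0.001, -1.0]]
force: [-1.5, 0.6, 4.6]
width: 0.0091
grasp_force: 35.0
```

>>> jog_arm(increments=[[[1,0,0,3,0],[1,-0.07,3,0,0],[1,0,0,0,0],[1,0,0,-3,0],[1,0,0,0,0],[1,0,0,0,0],[1,0,0,0,0]]])

```text
t: 17.1
ee_pos: [0.6352, 0.0906, 0.129]
orientation: [[-0.929, 0.37, 0.001], [0.37, 0.929, 0.0], [-0.001, 0.001, -1.0]]
force: [-1.3, -0.4, 4.7]
width: 0.0086
grasp_force: 35.0
```

>>> jog_arm(increments=[[[1,0,0,3,0],[1,-0.07,3,0,0],[1,0,0,0,0],[1,0,0,-3,0],[1,0,0,0,0],[1,0,0,0,0],[1,0,0,0,0]]])

```text
t: 17.8
ee_pos: [0.6345, 0.0938, 0.128]
orientation: [[-0.929, 0.37, -0.0], [0.37, 0.929, 0.001], [0.001, 0.0, -1.0]]
force: [-0.3, 2.9, 0.1]
width: 0.0089
grasp_force: 35.0
```

>>> jog_arm(increments=[[[1,0,0,3,0],[1,-0.07,3,0,0],[1,0,0,0,0],[1,0,0,-3,0],[1,0,0,0,0],[1,0,0,0,0],[1,0,0,0,0]]])

```text
t: 18.5
ee_pos: [0.6346, 0.0964, 0.1281]
orientation: [[-0.929, 0.37, -0.0], [0.37, 0.929, -0.0], [0.0, -0.0, -1.0]]
force: [1.2, 0.0, 0.0]
width: 0.0092
grasp_force: 35.0
```

>>> jog_arm(increments=[[[1,0,0,3,0],[1,-0.07,3,0,0],[1,0,0,0,0],[1,0,0,-3,0],[1,0,0,0,0],[1,0,0,0,0],[1,0,0,0,0]]])

```text
t: 19.2
ee_pos: [0.6345, 0.0994, 0.1281]
orientation: [[-0.929, 0.37, -0.0], [0.37, 0.929, -0.0], [0.0, -0.0, -1.0]]
force: [0.1, 0.8, -0.3]
width: 0.0091
grasp_force: 35.0
```

The gap runs from about y = 0.0937 (side wall felt) to at least 0.0994, so its centre is near 0.0966. I'll centre there and press gently in small steps.

>>> jog_arm(increments=[[[1,0.1,-1.4,0,0],[1,0,-1.4,0,0],[1,0,0,-1,0],[1,0,0,0,0],[1,0,0,0,0],[1,0,0,0,0]]])

```text
t: 19.8
ee_pos: [0.6346, 0.0966, 0.1272]
orientation: [[-0.929, 0.37, -0.0], [0.37, 0.929, 0.0], [0.0, 0.0, -1.0]]
force: [0.7, 0.4, -0.8]
width: 0.0091
grasp_force: 35.0
```

>>> jog_arm(increments=[[[1,0,0,-1,0],[1,0,0,-1,0],[1,0,0,0,0],[1,0,0,0,0],[1,0,0,0,0]]])

```text
t: 20.3
ee_pos: [0.6352, 0.0967, 0.1264]
orientation: [[-0.929, 0.37, 0.001], [0.37, 0.929, 0.0], [-0.001, 0.001, -1.0]]
force: [-1.1, -0.1, 6.4]
width: 0.009
grasp_force: 35.0
```

>>> jog_arm(increments=[[[1,0,0,-1,0],[1,0,0,-1,0],[1,0,0,0,0],[1,0,0,0,0],[1,0,0,0,0]]])

```text
t: 20.8
ee_pos: [0.6352, 0.0967, 0.1245]
orientation: [[-0.929, 0.37, 0.001], [0.37, 0.929, 0.0], [-0.001, 0.001, -1.0]]
force: [-1.2, -0.6, 5.8]
width: 0.0092
grasp_force: 35.0
```

>>> jog_arm(increments=[[[1,0,0,-1,0],[1,0,0,-1,0],[1,0,0,0,0],[1,0,0,0,0],[1,0,0,0,0]]])

```text
t: 21.3
ee_pos: [0.635, 0.0967, 0.1216]
orientation: [[-0.929, 0.37, 0.001], [0.37, 0.929, 0.0], [-0.001, 0.0, -1.0]]
force: [-0.9, 0.2, 3.3]
width: 0.0089
grasp_force: 35.0
```

>>> jog_arm(increments=[[[1,0,0,-1,0],[1,0,0,-1,0],[1,0,0,0,0],[1,0,0,0,0],[1,0,0,0,0]]])

```text
t: 21.8
ee_pos: [0.6348, 0.0967, 0.1191]
orientation: [[-0.929, 0.37, 0.0], [0.37, 0.929, -0.0], [-0.0, 0.0, -1.0]]
force: [-0.4, 0.1, 3.7]
width: 0.0089
grasp_force: 35.0
```

>>> jog_arm(increments=[[[1,0,0,-1,0],[1,0,0,-0.5,0],[1,0,0,0,0],[1,0,0,0,0],[1,0,0,0,0],[1,0,0,0,0]]])

```text
t: 22.4
ee_pos: [0.6347, 0.0966, 0.1178]
orientation: [[-0.929, 0.37, 0.0], [0.37, 0.929, -0.0], [-0.0, 0.0, -1.0]]
force: [0.3, -0.3, 1.4]
width: 0.0088
grasp_force: 35.0
```

Run:
```python
from h import *
np.set_printoptions(precision=4,suppress=True)
s=snap("wrist"); save(s,"wpress"); a=snap("scene"); save(a,"spress")
d=cv2.absdiff(a["frame"],load("scene0")["frame"]).max(2); print("changed px bay",(d[225:275,315:375]>40).sum())
for n in("scene0","spress"):
    g=load(n)["frame"][215:265,320:385].astype(int).sum(2); print(n)
st=manip.get_state(); print(st["ee_pos"],st["force"])
M=cv2.resize(np.hstack([load("scene0")["frame"][215:285,315:425],a["frame"][215:285,315:425]]),None,fx=3.6,fy=3.6,interpolation=cv2.INTER_CUBIC); cv2.imwrite("pics/cmp.png",M[:,:,::-1])
```

```text
changed px bay 530
scene0
spress
[0.6347 0.0967 0.1178] [ 1.1176 -0.4045  2.6756]
```

View pics/cmp.png

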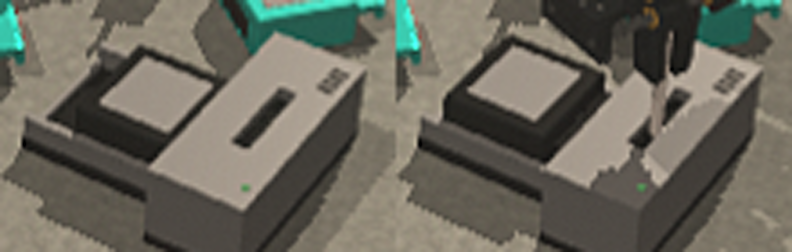

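The comparison crop shows the pack on the right slid clear toward the open end of the bay, so it is released. Peak readings were about 6.5 N. The rod goes straight up and back to the block.

>>> jog_arm(increments=[[[1,0,0,6,0],[1,0,0,12,0],[1,0,0,16,0],[1,0,0,20,0],[1,0,0,22,0],[1,0,0,20,0],[1,0,0,14,0],[1,0,0,2,0]]])

```text
t: 23.3
ee_pos: [0.6359, 0.0968, 0.233]
orientation: [[-0.929, 0.37, 0.004], [0.37, 0.929, 0.001], [-0.004, 0.002, -1.0]]
force: [0.4, -0.3, -0.6]
width: 0.0089
grasp_force: 35.0
```

>>> jog_arm(increments=[[[1,-6,-15,0,0],[1,-12,-30,0,0],[1,-14,-35,0,0],[1,-14,-35,0,0],[1,-14,-35,0,0],[1,-14,-35,0,0],[1,-14,-35,0,0],[1,-14,-35,0,0]]])

```text
t: 24.1
ee_pos: [0.53, -0.16, 0.2279]
orientation: [[-0.929, 0.37, -0.003], [0.37, 0.929, 0.001], [0.003, -0.001, -1.0]]
force: [0.5, -0.8, -0.9]
width: 0.009
grasp_force: 35.0
```

>>> jog_arm(increments=[[[1,-14,-35,0,0],[1,-12,-30,0,0],[1,-8,-16,0,0],[1,-3,-6.5,0,0],[1,0,0,0,0],[1,0,0,0,0],[1,0,0,0,0],[1,0,0,0,0]]])

```text
t: 24.9
ee_pos: [0.496, -0.245, 0.2296]
orientation: [[-0.93, 0.368, -0.0], [0.368, 0.93, 0.0], [0.0, 0.0, -1.0]]
force: [-0.8, 0.9, 0.3]
width: 0.0088
grasp_force: 35.0
```

>>> jog_arm(increments=[[[1,0,0,-10,0],[1,0,0,-20,0],[1,0,0,-20,0],[1,0,0,-15,0],[1,0,0,-5,0],[1,0,0,0,0],[1,0,0,0,0],[1,0,0,0,0]]])

```text
t: 25.7
ee_pos: [0.4964, -0.2462, 0.1609]
orientation: [[-0.929, 0.37, 0.002], [0.37, 0.929, -0.001], [-0.002, -0.0, -1.0]]
force: [-0.0, -1.0, 0.4]
width: 0.0091
grasp_force: 35.0
```

Run:
```python
from h import *
from scipy.optimize import least_squares
np.set_printoptions(precision=4,suppress=True)
s=snap("wrist"); save(s,"wback"); p=np.array(manip.get_state()["ee_pos"]); print(p)
# hole dark blob on block top and rod tip region, by pixel
print("hole pred",proj(s,[.4957,-.2450,.052]),"tip pred",proj(s,p+[.0016,.0003,-.0966]))
g=cv2.cvtColor(s["frame"],cv2.COLOR_RGB2GRAY); u,v=proj(s,p+[.0016,.0003,-.0966]).astype(int)
print(g[v-24:v+12:2,u-20:u+22:2])
```

```text
[ 0.4964 -0.2463  0.1609]
hole pred [323.3374 227.1778] tip pred [323.2539 236.1047]
[[102 102 101 102 103 102  98  99  99  98  98  98  98  98  98  98  99  99
  102 100 101]
 [101 100 101 103 102 100 100  98  99  99  98  98  99  99  97  99 100 102
  101 100 104]
 [101 101 102 103 100  99  99  95  77  64  61  65  81  98  99  99 100 103
  100 103 105]
 [ 99 102 105 100 100  99  79  65  66  52  57  55  55  58  82 101 101 100
  102 105 106]
 [101 103 101 100  98  82  75  66  55  56  56  53  53  55  58  74 102 102
  104 106 106]
 [103 102 100  98  89  79  65  43  45  50  51  45  42  44  62  61  93 103
  105 106 105]
 [103 101  98  97  90  82  41  39  41  42  42  41  42  42  52  62  76 104
  106 106 105]
 [102 100  99  97  90  74  43  43  42  44  44  44  41  41  51  65  64  98
  105 106 103]
 [ 99  99  98  99  99  90  41  43  42  43  44  43  45  48  47  65  67 100
  106 104 100]
 [ 99  98  98 100 102  95  80  43  78 128 198 129  48  50  51  67  69  79
   98 101  99]
 [ 98  98  99 101 104 106  87  99 150 174 202 218 227 100  48  57  54  85
   87  85  94]
 [ 98  98  96  99 107 110 109 145 151 177 204 219 230 232  64  61  62  87
   85  85  84]
 [ 98  97  95  96 107 113 124 145 153 178 204 219 230 234 113  62  81  84
   85  84  84]
 [ 97  96  96  99  99 109 128 146 154 180 206 220 229 233 142  79  86  84
   84  83  83]
 [ 86  80  70  98  96  96 126 147 154 182 206 219 228 234 154  86  84  84
   85  84  85]
 [ 67  66  67  88  95  98 128 143 155 183 208 220 228 233 181  85  85  84
   83  84  84]
 [ 66  68  67  68  98  99 130 146 157 184 208 219 227 234 183  84  84  84
   84  83  85]
 [ 70  69  94  95  97 100 134 147 158 185 209 220 228 233 193  99  90  85
   85  84  84]]
```

Run:
```python
from h import *
from scipy.optimize import least_squares
np.set_printoptions(precision=4,suppress=True)
s=load("wback"); zt=.1609-.0966; a=np.linspace(0,2*np.pi,90)
def f(q):
    pts=np.array([proj(s,[q[0]+r*np.cos(t),q[1]+r*np.sin(t),zt+h]) for r,h in((.003,0),(.005,.002)) for t in a])
    return [pts[:,1].min()-229.5,(pts[:,0].min()+pts[:,0].max())/2-323.5]
print("tip",least_squares(f,[.498,-.246]).x)
g=cv2.cvtColor(s["frame"],cv2.COLOR_RGB2GRAY).astype(float)
# outer chamfer edge: visible arc, first strong drop walking inward along rays from the guess
c0=np.array([324.5,229.5]); E=[]
for t in np.radians(np.arange(195,346,10)):
    r=np.arange(20,6,-.5); uv=c0+np.c_[np.cos(t)*r,np.sin(t)*r]
    p=cv2.remap(g.astype(np.float32),uv[:,0].astype(np.float32)[None],uv[:,1].astype(np.float32)[None],1)[0]
    k=np.argmin(np.diff(p)); E.append(atz(s,*uv[k],.052)[:2])
E=np.array(E)
for R in (.0095,): 
    o=least_squares(lambda q:np.hypot(*(E-q).T)-R,[.496,-.245],loss="soft_l1",f_scale=5e-4); print("hole",o.x,np.abs(o.fun).mean())
o=least_squares(lambda q:np.hypot(*(E-q[:2]).T)-q[2],[.496,-.245,.009],loss="soft_l1",f_scale=5e-4); print("hole free R",o.x)
```

```text
tip [ 0.4981 -0.2458]
hole [ 0.4972 -0.2454] 0.0007923121819993936
hole free R [ 0.4953 -0.244   0.0076]
```

>>> jog_arm(increments=[[[1,-0.9,0.5,0,0],[1,0,0,-4,0],[1,0,0,-5,0],[1,0,0,-5,0],[1,0,0,-3,0],[1,0,0,0,0],[1,0,0,0,0],[1,0,0,0,0]]])

```text
t: 26.55
ee_pos: [0.4949, -0.2454, 0.1428]
orientation: [[-0.929, 0.37, 0.0], [0.37, 0.929, -0.0], [-0.0, -0.0, -1.0]]
force: [0.2, 0.3, -0.6]
width: 0.0091
grasp_force: 35.0
```

>>> jog_arm(increments=[[[1,0,0,-4,0],[1,0,0,-5,0],[1,0,0,-5,0],[1,0,0,-3,0],[1,0,0,0,0],[1,0,0,0,0]]])

```text
t: 27.15
ee_pos: [0.4947, -0.2453, 0.1255]
orientation: [[-0.929, 0.37, -0.0], [0.37, 0.929, 0.0], [0.0, 0.0, -1.0]]
force: [0.1, -0.2, -0.3]
width: 0.0089
grasp_force: 35.0
```

Tip is about 23 mm into the hole with no contact force. Next I lower it to about 1 mm above the bottom.

>>> jog_arm(increments=[[[1,0,0,-4,0],[1,0,0,-6,0],[1,0,0,-5,0],[1,0,0,-2.5,0],[1,0,0,0,0],[1,0,0,0,0],[1,0,0,0,0]]])

```text
t: 27.85
ee_pos: [0.4949, -0.2454, 0.1084]
orientation: [[-0.929, 0.37, 0.0], [0.37, 0.929, -0.0], [-0.0, -0.0, -1.0]]
force: [-0.2, 0.6, -0.1]
width: 0.009
grasp_force: 35.0
```

>>> jog_arm(increments=[[[1,0,0,-0.7,0],[1,0,0,0,0],[1,0,0,0,0],[1,0,0,0,0]]])

```text
t: 28.25
ee_pos: [0.4948, -0.2454, 0.1076]
orientation: [[-0.929, 0.37, 0.0], [0.37, 0.929, -0.0], [-0.0, -0.0, -1.0]]
force: [1.6, -0.3, 0.4]
width: 0.0091
grasp_force: 35.0
```

>>> jog_arm(increments=[[[1,0,0,-0.7,0],[1,0,0,0,0],[1,0,0,0,0],[0.8,0,0,0,0],[0.7,0,0,0,0],[0.6,0,0,0,0],[0.4,0,0,0,0],[0,0,0,0,0]]])

```text
t: 29.05
ee_pos: [0.4948, -0.2454, 0.1068]
orientation: [[-0.929, 0.37, 0.0], [0.37, 0.929, -0.0], [-0.0, 0.0, -1.0]]
force: [-0.7, -0.3, -0.1]
width: 0.0469
grasp_force: 0.0
```

>>> jog_arm(increments=[[[0,0,0,0,0],[0,0,0,0,0],[0,0,0,0,0],[0,0,0,0,0],[0,0,0,0,0],[0,0,0,0,0],[0,0,0,0,0]]])

```text
t: 29.75
ee_pos: [0.4947, -0.2453, 0.1068]
orientation: [[-0.929, 0.37, -0.0], [0.37, 0.929, 0.0], [0.0, 0.0, -1.0]]
force: [0.1, 0.0, -0.5]
width: 0.0881
grasp_force: 0.0
```

Released. The gripper goes straight up, well clear, and then I check the rod.

>>> jog_arm(increments=[[[0,0,0,10,0],[0,0,0,20,0],[0,0,0,30,0],[0,0,0,30,0],[0,0,0,30,0],[0,0,0,20,0],[0,0,0,10,0],[0,0,0,0,0]]])

```text
t: 30.55
ee_pos: [0.4957, -0.2459, 0.2591]
orientation: [[-0.929, 0.37, 0.003], [0.37, 0.929, -0.002], [-0.004, -0.0, -1.0]]
force: [0.5, -0.2, 0.3]
width: 0.0884
grasp_force: 0.0
```

>>> jog_arm(increments=[[[0,-17,15,0,0],[0,0,0,0,0],[0,0,0,0,0],[0,0,0,0,0],[0,0,0,0,0],[0,0,0,0,0]]])

```text
t: 31.15
ee_pos: [0.478, -0.2306, 0.2565]
orientation: [[-0.929, 0.37, -0.0], [0.37, 0.929, 0.0], [0.0, -0.0, -1.0]]
force: [0.5, 0.5, -0.5]
width: 0.0883
grasp_force: 0.0
```

Run:
```python
from h import *
np.set_printoptions(precision=4,suppress=True)
s=snap("wrist"); save(s,"wend"); b=snap("side"); save(b,"send"); a=snap("scene"); save(a,"aend"); print(manip.get_state()["ee_pos"])
o=load("scene0")["frame"].astype(int); f=a["frame"].astype(int); d=np.abs(o-f).max(2)>45
n,l,st,c=cv2.connectedComponentsWithStats(d.astype(np.uint8)); print("scene diffs",[(st[i].tolist()) for i in range(1,n) if st[i][4]>25])
o=load("side0")["frame"].astype(int); d=np.abs(o-b["frame"].astype(int)).max(2)>45
n,l,st,c=cv2.connectedComponentsWithStats(d.astype(np.uint8)); print("side diffs",[(st[i].tolist()) for i in range(1,n) if st[i][4]>25])
# rod in side view: bright pixel extents
for nm in("side0","send"):
    g=load(nm)["frame"].min(2); r=[(v,np.where(g[v,385:412]>140)[0]+385) for v in range(252,306,6)]; print(nm,[(v,x.min(),x.max()) if len(x) else (v,) for v,x in r])
```

```text
[ 0.4779 -0.2305  0.2567]
scene diffs [[170, 0, 160, 247, 8241], [351, 13, 49, 78, 1538], [185, 40, 14, 14, 70], [265, 74, 15, 10, 82], [264, 84, 17, 22, 108], [152, 89, 32, 12, 124], [181, 109, 20, 13, 51], [146, 121, 12, 35, 58], [0, 219, 140, 162, 4436], [328, 224, 27, 23, 223], [133, 233, 73, 81, 1638], [354, 235, 23, 17, 174], [252, 248, 44, 52, 942], [219, 263, 32, 33, 351], [180, 268, 37, 26, 461], [318, 268, 9, 6, 28], [345, 280, 9, 7, 36], [147, 299, 14, 12, 50], [114, 302, 139, 86, 2945], [105, 312, 8, 8, 29], [107, 312, 23, 16, 192], [307, 316, 15, 21, 61], [8, 339, 71, 60, 1003], [30, 365, 67, 64, 1777], [147, 386, 19, 13, 52], [182, 420, 23, 24, 273], [171, 424, 12, 14, 54], [117, 441, 52, 39, 748], [180, 466, 12, 14, 74]]
side diffs [[0, 0, 110, 185, 13029], [364, 0, 83, 110, 4498], [394, 0, 45, 28, 996], [356, 111, 83, 91, 4553], [53, 171, 87, 105, 2251], [397, 210, 15, 15, 145], [305, 219, 25, 13, 144], [13, 221, 26, 13, 115], [278, 227, 32, 16, 252], [104, 230, 8, 17, 44], [0, 234, 102, 79, 2153], [193, 251, 69, 39, 1084], [119, 259, 11, 24, 98], [269, 285, 75, 92, 2471], [32, 298, 14, 11, 60], [339, 302, 145, 178, 6419], [550, 351, 41, 23, 375], [592, 376, 13, 10, 67], [358, 399, 9, 11, 26], [369, 439, 32, 31, 582], [65, 448, 94, 32, 1971], [363, 459, 16, 21, 137]]
side0 [(252,), (258, np.int64(400), np.int64(402)), (264, np.int64(398), np.int64(402)), (270, np.int64(398), np.int64(399)), (276, np.int64(398), np.int64(399)), (282, np.int64(397), np.int64(411)), (288, np.int64(390), np.int64(411)), (294, np.int64(397), np.int64(398)), (300, np.int64(398), np.int64(399))]
send [(252,), (258, np.int64(399), np.int64(402)), (264, np.int64(398), np.int64(401)), (270, np.int64(385), np.int64(401)), (276, np.int64(387), np.int64(401)), (282, np.int64(397), np.int64(400)), (288, np.int64(390), np.int64(406)), (294, np.int64(397), np.int64(399)), (300, np.int64(396), np.int64(399))]
```

The side view has the rod upright in its old place to within a pixel. The remaining image differences look like arm shadows, apart from the pack having slid forward. Handing in.

```bash
python3 -c "
from station import manip
print(manip.close_job())"
```

```text
the job is handed in; nothing more can be done
None
```

The rod pressed the hidden latch tab and the pack sprang forward. The highest force I read was 6.5 N, but readings came only at the end of each move, so brief peaks between them weren't seen. The rod is back upright in its hole and released, and the job was handed in at about 31 s; no verdict came back.

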